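Open the grinder's hopper gate and hold the dial on boost

TASK

Get the coffee grinder running: first pull the hopper's sprung gate out to its stop so that it catches open and stays there by itself, then turn the dial on top clockwise from off, past its two clicks (slow and fast), to the third, sprung boost position and hold it there. Finish while still holding the dial on boost with the gripper, the gate still fully out, and leave the cup under the spout, the tamper, the mug and the espresso cup where they are.

Things in the scene. Friction and masses are not known exactly. Their poses are not given: they have to be found in the camera images.
- grinder: Electric coffee grinder fixed on the counter; origin at the centre of its underside, front faces its -x, left side is +y, z up. Black foot 250 x 150 mm (x, y), 30 mm high; brushed metal head 250 x 150 mm from 140 to 225 mm height, so the level top deck is at z 225 mm. Round hopper on the deck towards the rear, dial on the deck near the front, spout under the head down to z 106 mm.
- hopper_top (a point): Centre of the hopper's flat metal lid top, at grinder (55, 0, 301) mm. The lid is 104 mm across; below it the black hopper is 100 mm across and narrows from z 267 mm down to an 84 mm collar below z 250 mm.
- gate (a joint): Travel of the hopper gate in m: 0 = in, shut (start); 0.035 = out at its stop, open. It slides out level along the grinder's +y (left). A spring resists with up to about 8 N, most at 14 mm; let go short of 29 mm it springs shut, past 31 mm it snaps on to the stop by itself and is held there with about 3 N.
- gate_lip (a point): On the gate's pull lip, an upright black tab 12 mm thick (along grinder y, the slide), 36 mm wide (x), 42 mm tall; its top is 12 mm above this point. Moves with the gate; shut it is at grinder (55, 95, 261) mm. Inward of the lip runs the gate's plate, its top 26 mm below this point: keep fingertips above it. The lip's inner face is 37 mm from the hopper lid. Axes as the grinder's.
- dial_turn (a joint): Turn of the dial in rad, growing clockwise seen from above: 0 = off (start), clicks into slow at about 0.4 and fast at about 0.76, third position boost = 1.2; hard stop at 1.25. It rests by itself at off, slow and fast; from boost it springs back to fast when let go. The first two clicks take about 0.1 N m; passing fast and holding boost take about 0.2 N m.
- dial: The dial on the deck: black disc 48 mm across, 7 mm high, with an upright straight grip bar 44 mm long, 13 mm thick, rising from 7 to 35 mm above the origin. Origin on the turning axis at deck height, at grinder (-65, 0, 225) mm, z up; x runs along the bar, parallel to the grinder's x when off; a white line marks the -x end. Turns with the joint.
- dial_grip (a point): Point on the dial's turning axis, 24 mm above the deck, amid the grip bar (bar top 11 mm above this point, disc top 17 mm below it). Axes as the dial's.
- cup: Loose steel dosing cup, 58 mm across the rim, 58 mm high, standing on the grinder's foot under the spout; origin at the centre of its underside, z up. Leave it.
- tamper: Loose steel coffee tamper, 58 mm across the foot, 86 mm high, upright on the counter; origin at the centre of its underside, z up. Leave it.
- mug: Loose white coffee mug with a handle, 82 mm across, 90 mm high, on the counter; origin at the centre of its underside, z up. Leave it.
- small_cup: Loose white espresso cup with a handle, 62 mm across, 58 mm high, on the counter; origin at the centre of its underside, z up. Leave it.

How it is judged:
On the way, in this order (a step that is already met when the one before it is completed fails the run):
1. the hopper gate is pulled out to its stop and, let go, stays there (value of joint gate above 0.031 m and contact force between the fingers and grinder below 0.3 N), for 0.3 s.
2. the dial, held by the fingers, is past slow and fast on the third position, boost (value of joint dial_turn above 1.1 rad and contact force between the fingers and dial above 1 N), for 0.3 s.
At the end, for the whole second after the job is handed in: The fingers hold the dial on boost (dial above 1.1 rad, fingers pressing on the dial with over 1 N) through the last second, the gate is still out at its stop (above 31 of 35 mm), the cup is upright within 20 mm of its start, and the tamper, mug and espresso cup are within 30 mm of theirs (all of step 2 and value of joint gate above 0.031 m and distance of cup from where it was at the start of the episode below 0.02 m and angle between cup's own z axis and vertical below 0.2 rad and distance of each of tamper, mug, small_cup from where it was at the start of the episode below 0.03 m); the arm keeps its last pose, push and grip.
It fails at once if the cup under the spout is knocked away or over (distance of cup from where it was at the start of the episode above 0.03 m or angle between cup's own z axis and vertical above 0.4 rad).
It fails at once if the tamper, the mug or the espresso cup is pushed away (distance of any of tamper, mug, small_cup from where it was at the start of the episode above 0.04 m).
It also fails if it takes over 51 s, if anything falls off the work surface, if the arm or the gripper's body presses on something with over 40 N, if the wrist force passes 120 N, or if a joint passes its speed limit or range.

ROBOT

A 6-joint arm with a two-finger parallel gripper is mounted at the origin on the work surface. World frame = base frame: x ahead of the robot, y to its left, z up, the work surface at z = 0. Lengths are in m, angles in rad, forces in N, time in s.
With the tool pointing down it reaches from about 0.35 to 1 m from the base axis. Payload 7.1 kg.
Tool frame: the origin (TCP) lies on the front face of the gripper's body, between the roots of the fingers; the fingertips stand 73 mm ahead of it and the grasp point (between the pads) lies 54 mm ahead of it; z points along the fingers, y is the line along which they close (so a half turn about z gives the same grasp; the last joint's range is limited). The gripper opens to 85 mm and grips with 20 to 120 N. Pads are 22 mm wide; open, the fingers measure 114 mm over their backs; the gripper's body (76 mm by 85 mm) begins 54 mm behind the grasp point. The pads swing forward as they close: fully open they stand 13 mm farther back than shut.
Start: joints at [-1.136, 0.423, 1.63, -0, 1.089, -0.019], TCP at [0.274, -0.562, 0.304] pointing down, gripper open.
Joint ranges: [-3, 3], [-0.9, 2.11], [0.09, 2.58], [-1.31, 4.45], [0.11, 2.69], [-2.54, 2.54]. Speed limits (rad/s): [2.39, 2.39, 3.01, 3.14, 3.14, 3.14].

INTERFACE

Orientations are given as [roll, pitch, yaw] about the fixed x, y, z axes, in that order (R = Rz(yaw) Ry(pitch) Rx(roll)).
In Python, from plant import arm gives the robot as it stands.
- The arm moves only by the tool play_rows, never from a script. Its argument "plan" is text: rows parted by semicolons, each of 5 numbers parted by spaces: the opening, from -1 (shut) to 1 (fully open), then the shift along the tool's x, y, z in mm, then the turn about the tool's z in degrees. A call has 1 to 10 rows; each row is the pose to reach, as a shift and turn from the pose commanded when the call began, along the tool's axes at that moment; what a row does not reach only later rows make up. A row lasts 1/10 s, in which the tool goes at most 50 mm and 8.59 degrees, less where a joint would pass 70% of its speed; a pose out of reach is approached as far as the arm can. A call with a gripper value outside its range is refused whole. The fingers move at their own pace and stop on an object; "squeeze" is the grip in N (left out, the last holds). Time passes only in rows, so rows that repeat a pose let the fingers close. It gives the time, the measured TCP pose, the force, the opening and the grip force at its end, in the units of the state.
- arm.get_obs(): the state, without advancing time (a new reading comes with each control period).
- arm.camera(name): name is "scene" or "top" or "wrist"; returns a dict with "img" (420x560x3 uint8, red, green, blue), "K" (3x3 intrinsics, pixels), "rvec" (rotation vector, rad) and "tvec" (3), from world to camera coordinates, as OpenCV has them. Camera axes: x right, y down, z forward; pixel columns grow to the right and rows downward; lengths in m; the calibration is good to about 2 mm. The wrist camera is an equidistant fisheye: a pixel r from the principal point sees the ray r / f radians off the axis. A picture is of the moment at which its call begins. There is no depth.
- arm.sign_off(): hands the job in; it is judged then, once.
The state is a dict: "time": time; "qpos": joint angles; "qd": joint speeds; "effort": joint torques, N m; "ee_pos": TCP position; "tool_rot": TCP orientation; "ft_force": force on the tool from outside, world axes, zero at the start; "torque": the same for the moment, N m; "finger_gap": finger opening in m; "gripper_force": force on a finger pad.
Only numpy, scipy, OpenCV 4.12 (cv2) and the standard library are available. Lean on these libraries where they do the work, as an engineer would, in place of code of your own. Each camera call takes 0.05 s, during which the arm holds its last target. There are 200 camera calls.

## Working session

There is one attempt and no reset: what is moved stays moved. The work goes in short steps, Python scripts to look and compute and a tool call to move; the robot and the scene stay as the last step left them, time stands still between calls to the robot, and variables do not carry over. Pictures are saved under pics/ and viewed, at most 10 in all, crops included, and the job is handed in when it is done.

Besides the shell and the picture viewer there is one more tool, called after "Call:" in YAML: its name, and indented under it one key for each argument. play_rows: Moves the arm, as the interface text tells. Its arguments: {"type":"object","properties":{"plan":{"type":"string"},"squeeze":{"type":"number"}},"required":["plan"]}

```bash
mkdir -p pics; python3 - <<'E'
from plant import arm
import cv2,numpy as np
o=arm.get_obs();print(o['time'],o['ee_pos'],o['tool_rot'],o['finger_gap'])
for n in['scene','top']:
    c=arm.camera(n);cv2.imwrite(f'pics/{n}0.png',c['img'][:,:,::-1]);print(n,c['K'].tolist(),c['rvec'],c['tvec'])
E
```

```text
0.0 [ 0.27380847 -0.56132505  0.30313062] [-3.14000956e+00 -1.14378359e-05  4.53786143e-01] 0.08532124060475786
scene [[438.51478495296453, 0.0, 280.5246123607167], [0.0, 438.51478495296453, 212.73659174065676], [0.0, 0.0, 1.0]] [ 2.14375821  0.57430777 -0.2763385 ] [-0.45241568 -0.01446294  1.43199252]
top [[446.23393076552344, 0.0, 272.09654703427594], [0.0, 446.23393076552344, 212.10405742484537], [0.0, 0.0, 1.0]] [ 2.15848998 -2.12498087  0.18028971] [-0.00276356  0.57672941  1.417726  ]
```

View pics/scene0.png

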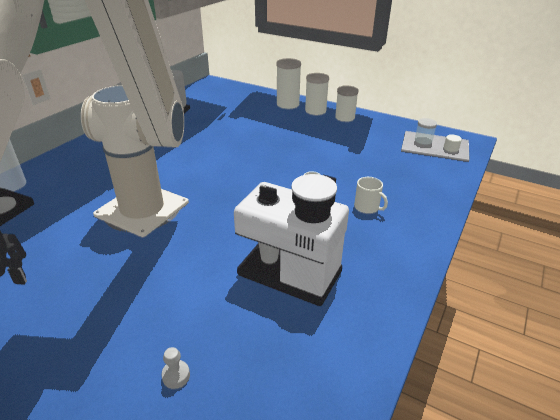

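View pics/top0.png

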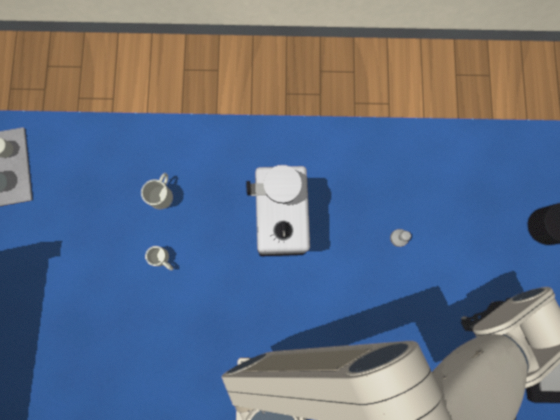

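Top view: grinder at about (283,210), front towards the robot, lip at (249,187), dial (283,230), lid (284,184). The mug and espresso cup are at (157,195) and (157,256), the tamper at (401,237). I'll enlarge the grinder next.

```bash
python3 - <<'E'
import cv2
i=cv2.imread('pics/top0.png')[150:270,230:340]
cv2.imwrite('pics/topc.png',cv2.resize(i,None,fx=5,fy=5,interpolation=cv2.INTER_CUBIC))
i=cv2.imread('pics/scene0.png')[165:305,225:365]
cv2.imwrite('pics/scenec.png',cv2.resize(i,None,fx=4,fy=4,interpolation=cv2.INTER_CUBIC))
E
```

```text
(no output)
```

View pics/topc.png

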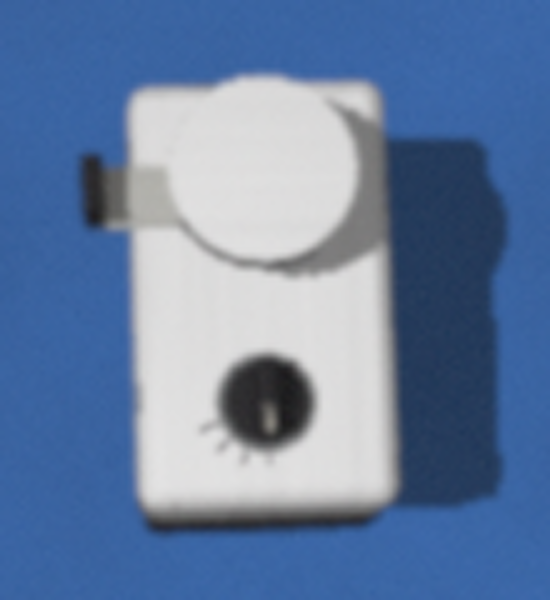

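View pics/scenec.png

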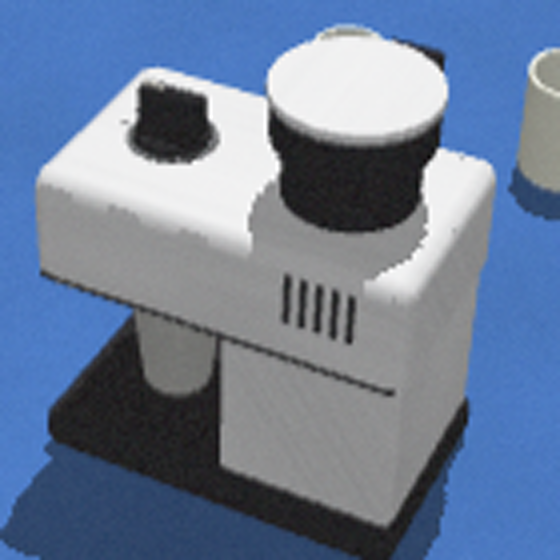

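Crop readings (top): lid centre (263,168), dial disc centre (266,402), lip top centre (92,191), deck side edges x 130→139 on the left and 380→398 on the right. Scene crop: lid centre (357,84), bar top middle (173,91). From these I fit the grinder pose.

```bash
cat > h.py <<'E'
import cv2,numpy as np
from scipy.optimize import least_squares
def proj(c,P): return cv2.projectPoints(np.float64(P).reshape(-1,1,3),c['rvec'],c['tvec'],c['K'],None)[0].reshape(-1,2)
def T(p,P):
    P=np.float64(P).reshape(-1,3);c,s=np.cos(p[2]),np.sin(p[2])
    return np.c_[p[0]+c*P[:,0]-s*P[:,1],p[1]+s*P[:,0]+c*P[:,1],P[:,2]]
E
python3 - <<'E'
from plant import arm
from h import *
t=arm.camera('top');s=arm.camera('scene')
G=np.array([[55,0,301],[-65,0,232],[55,95,273],[0,75,222],[0,-75,222]])/1e3
U=np.array([[263,168],[266,402],[92,191],[134,295],[389,295]])/5+[230,150]-.4
S=np.array([[55,0,301],[-65,0,260]])/1e3
V=np.array([[357,84],[173,91]])/4+[225,165]-.4
def res(p):
    a=proj(t,T(p,G))-U; a[3:,1]=0
    return a,proj(s,T(p,S))-V
r=least_squares(lambda p:np.r_[res(p)[0].ravel(),res(p)[1].ravel()],[.6,0,0])
print(r.x,np.degrees(r.x[2]));print(*res(r.x))
for n,q in [('lip',[.055,.095,.261]),('dial',[-.065,0,.249]),('lid',[.055,0,.301])]:print(n,T(r.x,[q])[0])
# other objects' rough spots
def ray(c,u,z):
    R=cv2.Rodrigues(c['rvec'])[0];d=R.T@np.linalg.inv(c['K'])@[*u,1];o=-R.T@c['tvec'].ravel();return o+d*(z-o[2])/d[2]
for n,u,z in [('mug',(157,195),.09),('small',(157,256),.058),('tamper',(403,236),.086)]:print(n,ray(t,u,z))
print(arm.get_obs()['time'])
E
```

```text
[ 0.56031759 -0.02105591  0.05759109] 3.2997266047614904
[[-0.18308227  0.27519032]
 [ 0.40922714  0.11310505]
 [-0.30751183 -0.74216371]
 [-0.33353238  0.        ]
 [ 0.5687003   0.        ]] [[ 0.15280465 -0.30900754]
 [-0.35386357 -0.14399863]]
lip [0.60975827 0.07695235 0.261     ]
dial [ 0.49542535 -0.02479726  0.249     ]
lid [ 0.6152264  -0.01789015  0.301     ]
mug [0.61892278 0.37487446 0.09      ]
small [0.42670672 0.3719694  0.058     ]
tamper [ 0.50033031 -0.40975451  0.086     ]
0.2
```

```bash
cat >> h.py <<'E'
P0=[0.56031759,-0.02105591,0.05759109]
from scipy.spatial.transform import Rotation as Ro
def rel(arm,g,yawdeg,tcpz):
    o=arm.get_obs();R=Ro.from_euler('xyz',o['tool_rot'])
    w=T(P0,[[*g,0]])[0];w[2]=tcpz
    d=R.inv().apply(w-o['ee_pos'])*1e3
    yaw=np.degrees(o['tool_rot'][2]);dt=-((np.degrees(P0[2])+yawdeg-yaw+180)%360-180)
    print('t',o['time'],'shift',d.round(1),'turn',round(dt,1),'q',o['qpos'].round(2),'F',np.round(o['ft_force'],2),'tilt',np.round(o['tool_rot'],4))
E
python3 -c "
from plant import arm
from h import *
rel(arm,(.055,.072),90,.44)"
```

```text
t 0.2 shift [ 572.9 -405.5 -136.2] turn -67.3 q [-1.14  0.42  1.63 -0.    1.09 -0.02] F [-0.58 -0.83 -0.05] tilt [-3.1406 -0.      0.4538]
```

Call:
play_rows:
  plan: "-1 0 0 -50 0;-1 0 0 -100 0;-1 0 0 -136 0;-1 40 -28 -136 -8;-1 80 -56 -136 -16;-1 120 -85 -136 -24;-1 160 -113 -136 -32;-1 200 -141 -136 -40;-1 240 -170 -136 -48;-1 280 -198 -136 -56"
  squeeze: 40

```text
time: 1.2
ee_pos: [0.4393, -0.2591, 0.44]
tool_rot: [3.141, 0.0, 1.437]
ft_force: [-0.3, -0.5, 0.0]
finger_gap: 0.0
gripper_force: 0.0
```

```bash
python3 -c "
from plant import arm
from h import *
rel(arm,(.055,.072),90,.44)"
```

```text
t 1.2 shift [333.2 128.4  -0. ] turn -11.0 q [-0.56  0.11  1.73 -0.    1.3  -0.42] F [-0.32 -0.46  0.  ] tilt [3.1414e+00 1.0000e-04 1.4367e+00]
```

Call:
play_rows:
  plan: "-1 40 15 0 -5;-1 80 31 0 -11;-1 120 46 0 -11;-1 160 62 0 -11;-1 200 77 0 -11;-1 240 92 0 -11;-1 280 108 0 -11;-1 320 123 0 -11;-1 333 128 0 -11;-1 333 128 0 -11"

```text
time: 2.2
ee_pos: [0.6124, 0.0525, 0.4393]
tool_rot: [-3.141, -0.0, 1.626]
ft_force: [0.2, -1.4, 0.3]
finger_gap: 0.0002
gripper_force: 0.0
```

```bash
python3 - <<'E'
from plant import arm
from h import *
rel(arm,(.055,.072),90,.36)
c=arm.camera('wrist');t=arm.camera('top')
cv2.imwrite('pics/w1.png',c['img'][:,:,::-1])
i=t['img'][150:270,220:330,::-1];cv2.imwrite('pics/t1.png',cv2.resize(i,None,fx=5,fy=5,interpolation=cv2.INTER_CUBIC))
K=c['K'];pts=T(P0,np.array([[55,0,301],[55,89,273],[55,101,273],[73,95,273],[37,95,273],[-65,0,260]])/1e3)
print(cv2.fisheye.projectPoints(pts.reshape(-1,1,3),c['rvec'],c['tvec'],K,np.zeros(4))[0].reshape(-1,2).round(1))
E
```

```text
t 2.2 shift [ 1.5 -1.1 79.3] turn -0.1 q [0.07 0.29 1.51 0.   1.34 0.01] F [ 0.17 -1.39  0.26] tilt [-3.1407 -0.      1.6258]
[[274.2 312.7]
 [273.9 191.2]
 [273.9 175.4]
 [298.1 183.3]
 [249.7 183.4]
 [146.  281.9]]
```

View pics/w1.png

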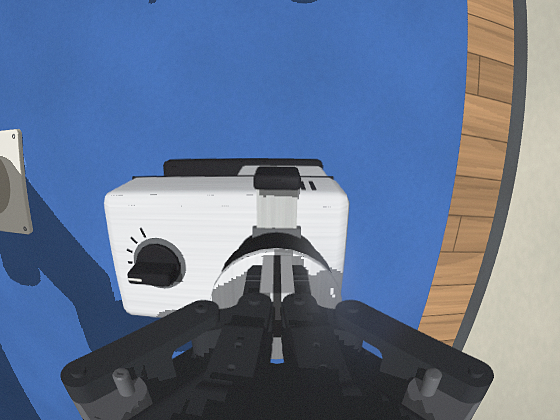

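The lip is at about (276,178), against a predicted (274,183). I'll enlarge it.

```bash
python3 - <<'E'
import cv2
i=cv2.imread('pics/w1.png')[150:290,200:350]
cv2.imwrite('pics/w1c.png',cv2.resize(i,None,fx=4,fy=4,interpolation=cv2.INTER_CUBIC,dst=None)*1)
E
```

```text
(no output)
```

View pics/w1c.png

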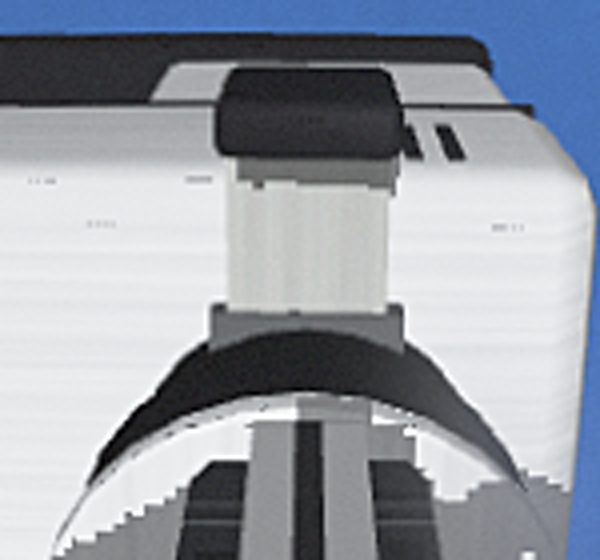

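Call:
play_rows:
  plan: "-1 2 -1 30 0;-1 2 -1 60 0;-1 2 -1 75 0;-1 2 -1 90 0;-1 2 -1 100 0;-1 2 -1 110 0;-1 2 -1 118 0;-1 2 -1 124 0;-1 2 -1 124 0"

```text
time: 3.2
ee_pos: [0.6106, 0.0529, 0.3152]
tool_rot: [-3.14, 0.0, 1.623]
ft_force: [-0.2, 0.9, -0.4]
finger_gap: -0.0001
gripper_force: 0.0
```

```bash
python3 - <<'E'
from plant import arm
from h import *
rel(arm,(.055,.072),90,.315)
c=arm.camera('wrist')
i=c['img'][130:270,180:380,::-1];cv2.imwrite('pics/w2.png',cv2.resize(i,None,fx=4,fy=4,interpolation=cv2.INTER_CUBIC))
E
```

```text
t 3.2 shift [1.1 0.5 0.2] turn -0.3 q [ 0.07  0.39  1.65 -0.    1.1   0.01] F [-0.23  0.93 -0.41] tilt [-3.1405  0.      1.6233]
```

View pics/w2.png

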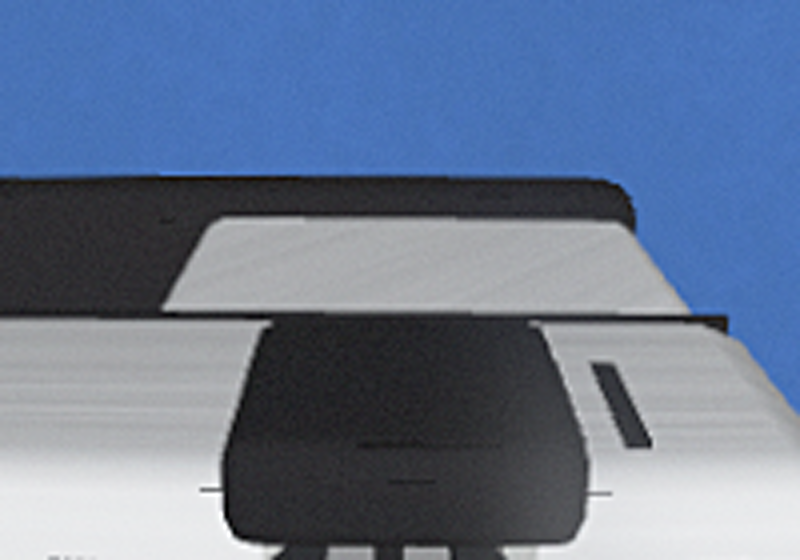

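The lip is at crop (405,430), just outward of the fingers, with no contact force. Now I pull.

Call:
play_rows:
  plan: "-1 5 0 0 0;-1 10 0 0 0;-1 15 0 0 0;-1 20 0 0 0;-1 25 0 0 0;-1 30 0 0 0;-1 35 0 0 0;-1 38 0 0 0;-1 40 0 0 0;-1 40 0 0 0"

```text
time: 4.25
ee_pos: [0.6086, 0.0934, 0.3159]
tool_rot: [-3.141, -0.0, 1.624]
ft_force: [0.5, 0.0, 0.9]
finger_gap: 0.0003
gripper_force: 0.0
```

Call:
play_rows:
  plan: "-1 2 0 0 0;-1 2 0 0 0;-1 2 0 0 0"

```text
time: 4.55
ee_pos: [0.6086, 0.0944, 0.3159]
tool_rot: [-3.141, 0.001, 1.623]
ft_force: [0.3, -4.3, 0.3]
finger_gap: 0.0
gripper_force: 1.9
```

Call:
play_rows:
  plan: "-1 -5 0 0 0;-1 -10 0 0 0;-1 -12 0 0 0;-1 -12 0 0 0;-1 -12 0 0 0;-1 -12 0 0 0;-1 -12 0 0 0"

```text
time: 5.25
ee_pos: [0.6093, 0.083, 0.3159]
tool_rot: [3.142, -0.0, 1.623]
ft_force: [0.3, -1.2, 0.6]
finger_gap: 0.0002
gripper_force: 0.0
```

```bash
python3 - <<'E'
from plant import arm
from h import *
rel(arm,(.055,.107),90,.44)
c=arm.camera('wrist');t=arm.camera('top')
i=c['img'][130:290,200:360,::-1];i=cv2.resize(i,(480,480),interpolation=cv2.INTER_CUBIC)
j=cv2.resize(t['img'][170:210,230:290,::-1],(320,213));k=np.zeros((480,800,3),np.uint8);k[:,:480]=i;k[:213,480:]=j;cv2.imwrite('pics/w3.png',k)
E
```

```text
t 5.25 shift [ 5.900e+00  1.000e-01 -1.241e+02] turn -0.3 q [0.12 0.4  1.64 0.   1.1  0.06] F [ 0.34 -1.16  0.62] tilt [ 3.1416e+00 -1.0000e-04  1.6234e+00]
```

View pics/w3.png

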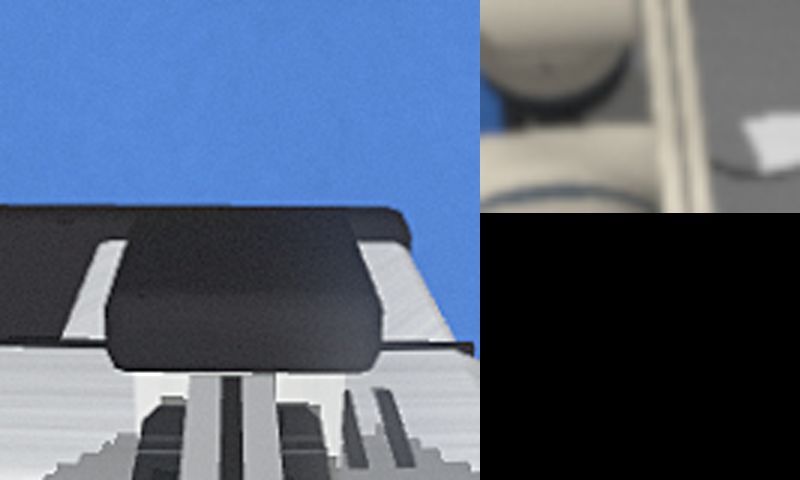

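The lip stays out with the fingers clear of it. I raise and go to the dial.

Call:
play_rows:
  plan: "-1 0 0 -20 0;-1 0 0 -60 0;-1 0 0 -100 0;-1 0 0 -110 -8;-1 0 0 -110 -16;-1 0 0 -110 -24;-1 0 0 -110 -32;-1 0 0 -110 -40;-1 0 0 -110 -40"

```text
time: 6.25
ee_pos: [0.6092, 0.0829, 0.4259]
tool_rot: [3.142, -0.0, 2.323]
ft_force: [-0.2, 0.6, -0.2]
finger_gap: 0.0
gripper_force: 0.0
```

```bash
python3 -c "
from plant import arm
from h import *
rel(arm,(-.065,0),180,.40)"
```

```text
t 6.25 shift [  -1.  -156.7   25.9] turn -50.2 q [ 0.12  0.3   1.53  0.    1.32 -0.64] F [-0.16  0.57 -0.16] tilt [ 3.1416 -0.      2.3227]
```

Call:
play_rows:
  plan: "1 0 -20 0 -8;1 0 -60 0 -16;1 0 -100 0 -24;1 0 -130 0 -32;1 0 -150 0 -40;1 -1 -157 0 -48;1 -1 -157 0 -50;1 -1 -157 10 -50;1 -1 -157 10 -50"

```text
time: 7.15
ee_pos: [0.4946, -0.0249, 0.4144]
tool_rot: [3.141, -0.002, -3.093]
ft_force: [-0.1, -0.3, -0.4]
finger_gap: 0.0855
gripper_force: 0.0
```

```bash
python3 - <<'E'
from plant import arm
from h import *
rel(arm,(-.065,0),180,.309)
c=arm.camera('wrist');t=arm.camera('scene')
pts=T(P0,np.array([[-87,0,260],[-43,0,260],[-65,0,260],[55,95+35,273]])/1e3)
print(cv2.fisheye.projectPoints(pts.reshape(-1,1,3),c['rvec'],c['tvec'],c['K'],np.zeros(4))[0].reshape(-1,2).round(1))
cv2.imwrite('pics/w4.png',cv2.resize(c['img'][120:420,80:480,::-1],(800,600)))
E
```

```text
t 7.15 shift [ -1.1  -0.  105.4] turn -0.5 q [-0.07  0.11  1.79  0.    1.25 -1.69] F [-0.07 -0.34 -0.38] tilt [ 3.1413e+00 -2.2000e-03 -3.0925e+00]
[[274.6 189.2]
 [275.2 246.4]
 [274.9 218.7]
 [418.8 345.7]]
```

View pics/w4.png

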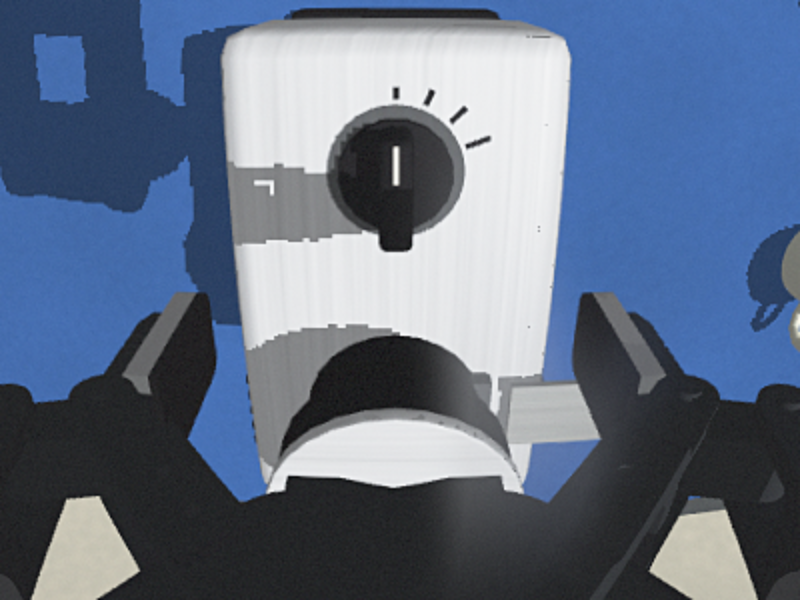

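Bar end at full-frame (278,244), finger midline x≈277, so they are aligned. The gate's plate is visibly still out on the right. I descend and grip.

Call:
play_rows:
  plan: "1 -1 0 40 0;1 -1 0 70 0;1 -1 0 90 0;1 -1 0 100 0;1 -1 0 104 0;1 -1 0 104 0;0 -1 0 104 0;-0.3 -1 0 104 0;-0.5 -1 0 104 0"
  squeeze: 40

```text
time: 8.15
ee_pos: [0.4965, -0.025, 0.3127]
tool_rot: [-3.141, 0.001, -3.089]
ft_force: [0.1, 0.3, 0.4]
finger_gap: 0.0439
gripper_force: 0.0
```

Call:
play_rows:
  plan: "-1 0 0 0 0;-1 0 0 0 0;-1 0 0 0 0;-1 0 0 0 0;-1 0 0 0 0"

```text
time: 8.65
ee_pos: [0.4962, -0.0244, 0.3124]
tool_rot: [3.141, 0.0, -3.09]
ft_force: [-0.5, 6.4, 5.0]
finger_gap: 0.012
gripper_force: 42.8
```

Call:
play_rows:
  plan: "-1 0 0.5 0 0;-1 0 0.5 0 8;-1 0 0.5 0 16;-1 0 0.5 0 24;-1 0 0.5 0 32;-1 0 0.5 0 40;-1 0 0.5 0 48;-1 0 0.5 0 56;-1 0 0.5 0 62;-1 0 0.5 0 68"
  squeeze: 70

```text
time: 9.65
ee_pos: [0.4958, -0.0248, 0.3125]
tool_rot: [-3.141, 0.001, 2.003]
ft_force: [-4.7, -1.0, 8.0]
finger_gap: 0.0114
gripper_force: 72.0
```

Call:
play_rows:
  plan: "-1 0 0 0 2;-1 0 0 0 3;-1 0 0 0 3;-1 0 0 0 3;-1 0 0 0 3"

```text
time: 10.15
ee_pos: [0.4958, -0.0248, 0.3124]
tool_rot: [-3.14, 0.001, 1.956]
ft_force: [-4.1, -0.6, 7.1]
finger_gap: 0.0116
gripper_force: 72.0
```

```bash
python3 - <<'E'
from plant import arm
from h import *
rel(arm,(-.065,0),180,.309);print(arm.get_obs()['torque'])
c=arm.camera('wrist')
cv2.imwrite('pics/w5.png',cv2.resize(c['img'][120:420,80:480,::-1],(800,600)))
E
```

```text
t 10.15 shift [ 0.1 -0.3  3.4] turn -71.2 q [-0.07  0.22  1.9  -0.    1.02 -0.46] F [-4.11 -0.56  7.12] tilt [-3.1404e+00  7.0000e-04  1.9557e+00]
[-0.14824513  0.81207339  0.20087015]
```

View pics/w5.png

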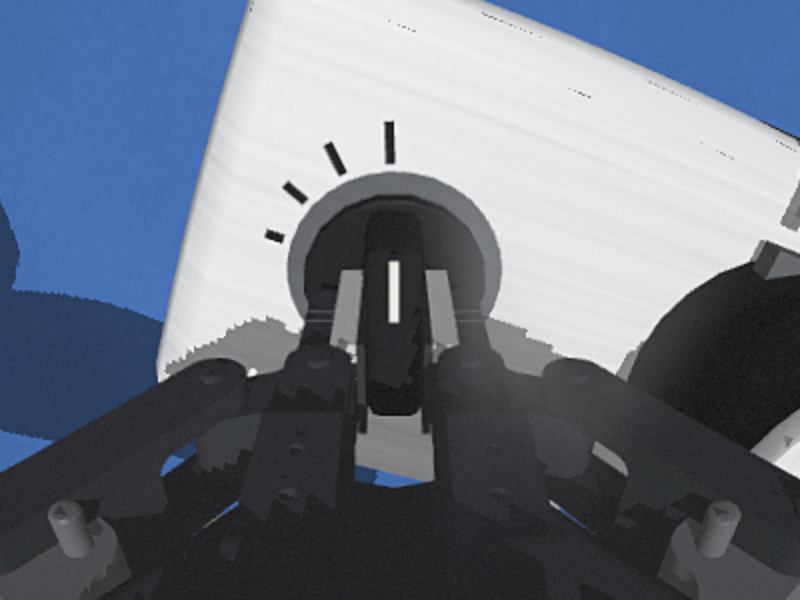

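The white line at (393,290) points at the fourth, boost mark (390,143), the bar is firmly between the pads, and the 0.2 N m moment matches the boost spring. I'll hand in.

```bash
python3 -c "
from plant import arm
print(arm.sign_off())"
```

```text
the job is handed in; nothing more can be done
None
```

I handed the job in at about 10 s with the gate out at its stop and the gripper holding the dial on boost. The cup, tamper, mug and espresso cup were not touched; no verdict came back.

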